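# Open the bench lock drawer by its combination dial

## Task

Open the small combination-locked drawer on the repair bench: turn the dial left (counterclockwise from above) to 15, going past it twice and stopping on it the third time; then right past 5 once, stopping on it the second time; then left again slowly towards about 20 until you feel the lock drop in and the dial stop dead, without forcing it past that. Then pull the drawer at least 6 cm open by its finger pull and let go, leaving the other things on the bench where they are.

Things in the scene. Friction and masses are not known exactly. Their poses are not given: they have to be found in the camera images.
- safe: grey steel lock drawer cabinet, 200 x 200 x 85 mm, fixed to the bench. Origin: centre of its underside; x points from the drawer front to the back, y to the left of one facing along +x, z up. The drawer front is its -x face. The dial's vertical axis is at x = -20 mm, y = 0
- index (a point): top of the fixed raised steel index pointer (14 x 4 x 6 mm) on the cabinet's top, in front of the dial, 56 mm from the dial's axis towards the cabinet's -x. The dial mark beside it is the dial's reading. The dial reads n when the crank post stands n marks (n x 9 degrees) counterclockwise, seen from above, from the direction axis-to-pointer; turning left raises the reading
- dial: round black dial, 90 mm across, on the cabinet's top; turns endlessly both ways about its vertical axis. Origin on that axis at bench height; its x axis points away from the crank post, so aligned with the cabinet's x it reads 0. 40 evenly spaced white marks, numbers growing clockwise round the face, 0 under the crank post. 1 to 3 N at the post turn it; keep under 19 N against the stop
- dial_center (a point): centre of the dial's face, on its axis, 97 mm above the bench. Inside are two lock wheels, each picked up after one full turn of the dial. Stop on 15 and 5 within 1 mark. The lock is worn: the last number lies up to 1.5 marks either side of 20; passing it slower than 1 rad/s, a sprung fence drops in and the dial stops dead both ways (play about 5 degrees)
- crank_grip (a point): on the axis of the crank post, 26 mm above its foot and 10 mm below its top: an upright steel sleeve, 17 mm in diameter and 36 mm tall, standing on the dial 32 mm from its axis, foot 98 mm and top 134 mm above the bench. It spins freely on its own axis, so a gripper can lead it round without turning; grip it at about 20 N, lighter grips creep off
- drawer (a joint): how far the drawer is open, 0 (shut) to 0.09 m; it slides along the cabinet's -x. Locked it gives only about 2 mm. About 2 to 3 N slide it once unlocked; it stays where it is left.
- pull_grip (a point): on the drawer's finger pull: an upright steel plate 12 mm thick (along the cabinet's y), 30 mm long (along its x, sticking out in front of the drawer front), from 42 to 74 mm above the bench. This point lies 17 mm in front of the drawer front, mid thickness, 62 mm above the bench
- board: bystander: green circuit board 50 x 35 x 8 mm lying on the cabinet's top near the back edge; origin at the centre of its underside
- spool: bystander: aluminium solder spool 56 mm across, 45 mm tall, beside the cabinet; origin under its centre
- flux: bystander: white bottle 44 mm across, 85 mm tall, beside the cabinet; origin under its centre
- driver: bystander: screwdriver about 160 mm long lying beside the cabinet; origin near its middle
- partstray: bystander: grey divided tray 130 x 100 x 30 mm; origin under its centre
- tester: bystander: black meter 60 x 120 x 28 mm; origin under its centre
- pencup: bystander: green cup 72 mm across, 95 mm tall; origin under its centre

How it is judged (in metres and radians):
At the end, for the whole second after the job is handed in: the drawer is at least 60 mm open and at rest, and the robot has let go (value of joint drawer above 0.06 m and velocity of joint drawer below 0.01 m/s); the robot touches nothing.
It fails at once if the dial is forced against the lock's stop: more than 25 N between the lock inside the cabinet and the dial (contact force between safe and dial above 25 N).
It fails at once if the drawer is yanked while locked: more than 25 N between the lock inside the cabinet and the drawer (contact force between safe and drawer above 25 N).
It fails at once if a bystander is moved by more than 30 mm (distance of any of board, spool, flux, driver, partstray, tester, pencup from where it was at the start of the episode above 0.03 m).
It also fails if it takes over 72 s, if anything falls off the work surface, if the arm or the gripper's body presses on something with over 40 N, if the wrist force passes 120 N, or if a joint passes its speed limit or range.

## Robot

A 6-joint arm with a two-finger parallel gripper is mounted at the origin on the work surface. World frame = base frame: x ahead of the robot, y to its left, z up, the work surface at z = 0. Lengths are in mm, angles in rad, forces in N, time in s.
With the tool pointing down it reaches from about 350 to 775 mm from the base axis. Payload 7.3 kg.
Tool frame: the origin (TCP) lies at the very end of the fingers, on their centre line; the grasp point (between the pads) lies 19 mm behind it; z points along the fingers, y is the line along which they close (so a half turn about z gives the same grasp; the last joint's range is limited). The gripper opens to 92 mm and grips with 3 to 60 N. Pads are 19 mm wide; open, the fingers measure 130 mm over their backs; the gripper's body (75 mm by 190 mm) begins 47 mm behind the grasp point.
Start: joints at [1.09, 0.342, 1.524, -0, 1.275, -0.146], TCP at [172.491, 495.875, 226.741] pointing down, gripper open.
Joint ranges: [-2.53, 2.53], [-0.77, 2.02], [0.04, 2.7], [-1, 4.14], [0.28, 2.66], [-3.11, 3.11]. Speed limits (rad/s): [2.57, 2.57, 3.14, 3.14, 3.14, 3.14].

## Interface

Orientations are given as [roll, pitch, yaw] about the fixed x, y, z axes, in that order (R = Rz(yaw) Ry(pitch) Rx(roll)).
In Python, from plant import get_obs, vision, workorder gives the robot as it stands.
- The arm moves only by the shell command python3 -m pendant 'ROWS' [OPENING]. ROWS is a JSON object of lists of equal length, an entry for each row: "dp": the shift along the tool's x, y, z in m, a list of three; "rotation": the turn, a rotation vector about the tool's x, y, z in rad, a list of three. A call has 1 to 8 rows; each row is the pose to reach, as a shift and turn from the pose commanded when the call began, along the tool's axes at that moment; what a row does not reach only later rows make up. A row lasts 1/8 s, in which the tool goes at most 62.5 mm and 10.7 degrees, less where a joint would pass 70% of its speed; a pose out of reach is approached as far as the arm can. A call with a gripper value outside its range is refused whole. OPENING is the finger opening in m, from 0 to 0.0918, set as the call begins (- or left out, the last holds). The fingers move at their own pace and stop on an object; the grip force is fixed at half the most. Time passes only in rows, so rows that repeat a pose let the fingers close. It gives the time, the measured TCP pose, the force, the opening and the grip force at its end, in the units of the state.
- get_obs(): the state, without advancing time (a new reading comes with each control period).
- vision.capture(name): name is "scene" or "side" or "wrist"; returns a dict with "pixels" (480x640x3 uint8, red, green, blue), "vfov" (degrees; the focal length in pixels is half the picture's height over the tangent of half this angle, whatever the lens; pixels are square), "cx", "cy" (the principal point, pixels), "pose" (4x4, takes a point from camera to world coordinates); the wrist camera has in their place "T_tool_cam" (4x4, takes a point from camera to tool coordinates, whose origin is the TCP and whose axes are the flange's). Camera axes: x right, y up, looking along -z (the intrinsics and any distortion apply to the point x, -y, -z); pixel columns grow to the right and rows downward; lengths in mm; the calibration is good to about 2 mm. The wrist camera is an equidistant fisheye: a pixel r from the principal point sees the ray r / f radians off the axis. A picture is of the moment at which its call begins: read the wrist's pose just before it. There is no depth.
- workorder.close_job(): hands the job in; it is judged then, once.
The state is a dict: "time": time; "joint_positions": joint angles; "dq": joint speeds; "tau": joint torques, N m; "tool_pos": TCP position; "tcp_rot": TCP orientation; "contact_force": force on the tool from outside, world axes, zero at the start; "moment": the same for the moment, N m; "grip_width": finger opening in mm; "finger_force": force on a finger pad.
Only numpy, scipy, OpenCV 4.12 (cv2) and the standard library are available. Lean on these libraries where they do the work, as an engineer would, in place of code of your own. Each camera call takes 0.05 s, during which the arm holds its last target. There are 200 camera calls.

## Working session

There is one attempt and no reset: what is moved stays moved. The work goes in short steps, Python scripts to look and compute and a shell command to move; the robot and the scene stay as the last step left them, time stands still between calls to the robot, and variables do not carry over. Pictures are saved under pics/ and viewed, at most 10 in all, crops included, and the job is handed in when it is done.

```bash
ls; mkdir -p pics; python3 - <<'E'
from plant import get_obs, vision
import cv2, numpy as np
o=get_obs(); print(o)
for n in ("scene","side"):
    c=vision.capture(n); cv2.imwrite(f"pics/{n}0.png",c["pixels"][...,::-1]); print(n,c["vfov"],c["cx"],c["cy"],np.round(c["pose"],4).tolist(),[k for k in c])
    np.savez(f"{n}0.npz",**{k:c[k] for k in c})
E
```

```text
pics
{'time': 0.0, 'joint_positions': array([ 1.09001600e+00,  3.42707880e-01,  1.52502069e+00,  4.86707791e-06,
        1.27538512e+00, -1.45983927e-01]), 'dq': array([-0.0012488 , -0.0011593 ,  0.00051594,  0.00057225,  0.00078231,
        0.0005491 ]), 'tau': array([ 2.16288463e-04, -4.31235695e+01, -2.44220817e+01,  7.18708173e-02,
        5.56337577e-02, -1.20678492e-04]), 'tool_pos': array([172.28320703, 495.49829946, 226.05138119]), 'tcp_rot': array([-3.14008848e+00, -2.25863105e-04,  2.80679466e+00]), 'contact_force': array([-0.01219438,  0.89494955,  0.16484577]), 'moment': array([ 0.00581102,  0.04463061, -0.00157681]), 'finger_force': 0.0, 'grip_width': 91.9800093817992}
scene 44.568034927643716 323.806159123807 238.81375040322882 [[-0.0862, -0.7966, 0.5983, 1284.8905], [0.9963, -0.0693, 0.0513, 41.2128], [0.0005, 0.6005, 0.7996, 1027.6873], [0.0, 0.0, 0.0, 1.0]] ['pixels', 'vfov', 'cx', 'cy', 'pose']
side 53.10723266185289 313.43713753571484 239.9952027715324 [[0.9406, 0.241, -0.239, 339.4723], [-0.339, 0.7022, -0.6262, -682.0552], [0.0169, 0.67, 0.7422, 874.5573], [0.0, 0.0, 0.0, 1.0]] ['pixels', 'vfov', 'cx', 'cy', 'pose']
```

View pics/scene0.png

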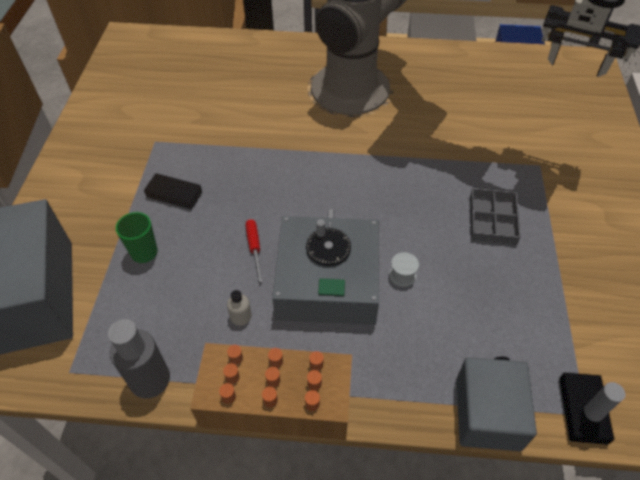

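View pics/side0.png

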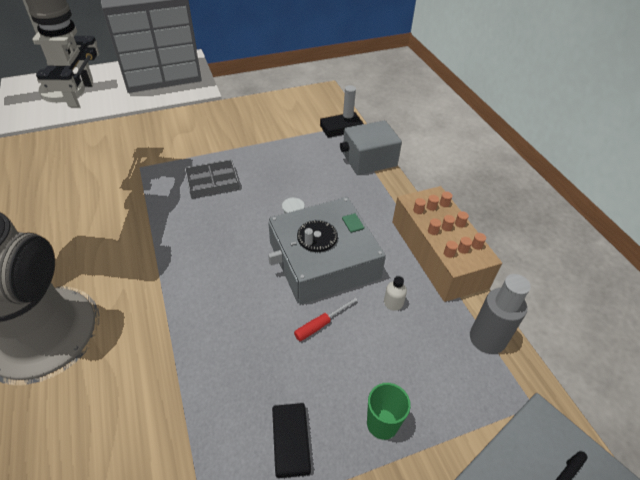

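The cabinet faces the robot. In the scene view the dial is at (328,246), the post at (321,229) and the pull at (331,214). In the side view the dial is at (317,236) and the pull at (276,258). I'll measure next.

```bash
cat > h.py <<'E'
import numpy as np, cv2
def K(c):
    f=240/np.tan(np.radians(float(c["vfov"]))/2); return f,float(c["cx"]),float(c["cy"])
def ray(c,u,v):
    f,cx,cy=K(c); P=np.array(c["pose"]); return P[:3,3],P[:3,:3]@np.array([(u-cx)/f,-(v-cy)/f,-1])
def onz(c,u,v,z):
    o,d=ray(c,u,v); return o+d*(z-o[2])/d[2]
def proj(c,p):
    f,cx,cy=K(c);P=np.array(c["pose"]); q=P[:3,:3].T@(np.array(p)-P[:3,3]); return np.array([cx+f*q[0]/-q[2],cy+f*q[1]/q[2]])
E
python3 - <<'E'
from h import *
for n,(u,v),a in (("scene",(328,246),1),("side",(317,236),1)):
    c=np.load(f"{n}0.npz"); g=cv2.cvtColor(c["pixels"],cv2.COLOR_RGB2GRAY)
    m=np.zeros_like(g); m[(g<55)]=255
    m=cv2.morphologyEx(m,cv2.MORPH_CLOSE,np.ones((3,3)))
    cs,_=cv2.findContours(m,cv2.RETR_EXTERNAL,cv2.CHAIN_APPROX_NONE)
    for k in cs:
        x,y,w,h=cv2.boundingRect(k)
        if cv2.contourArea(k)>200 and abs(x+w/2-u)<15 and abs(y+h/2-v)<15:
            e=cv2.fitEllipse(cv2.convexHull(k)); print(n,e,onz(c,*e[0],96))
    im=c["pixels"][v-75:v+75,u-95:u+95,::-1]; cv2.imwrite(f"pics/{n}_crop.png",cv2.resize(im,None,fx=4,fy=4,interpolation=cv2.INTER_CUBIC))
E
```

```text
scene ((328.01898193359375, 247.7624053955078), (38.07966613769531, 43.97196960449219), 87.2979507446289) [609.03826049  -8.4512004   96.        ]
side ((317.2498779296875, 236.2751922607422), (30.598712921142578, 39.533897399902344), 91.21148681640625) [601.87544945 -17.54876849  96.        ]
```

```bash
python3 -c "
import cv2,numpy as np
a=cv2.imread('pics/scene_crop.png');b=cv2.imread('pics/side_crop.png')
cv2.imwrite('pics/both.png',np.vstack([a,b])[0:1200])"
```

```text
(no output)
```

View pics/scene_crop.png

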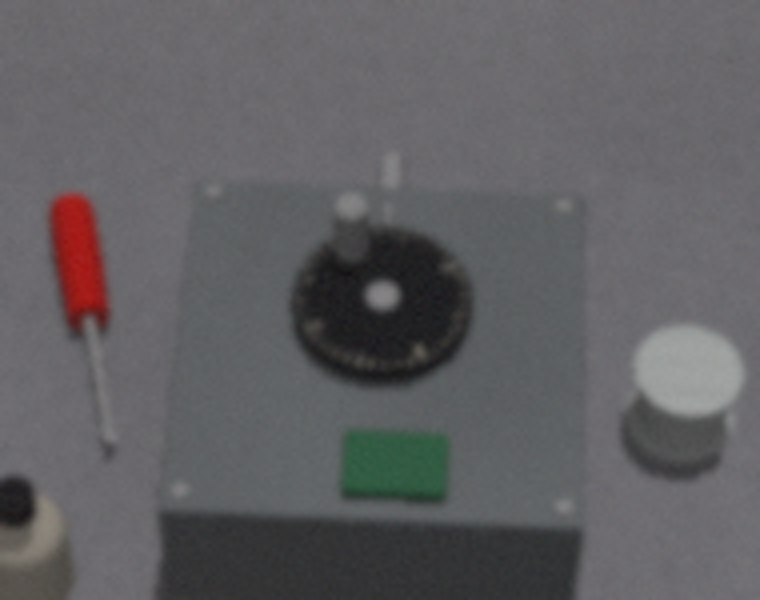

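View pics/side_crop.png

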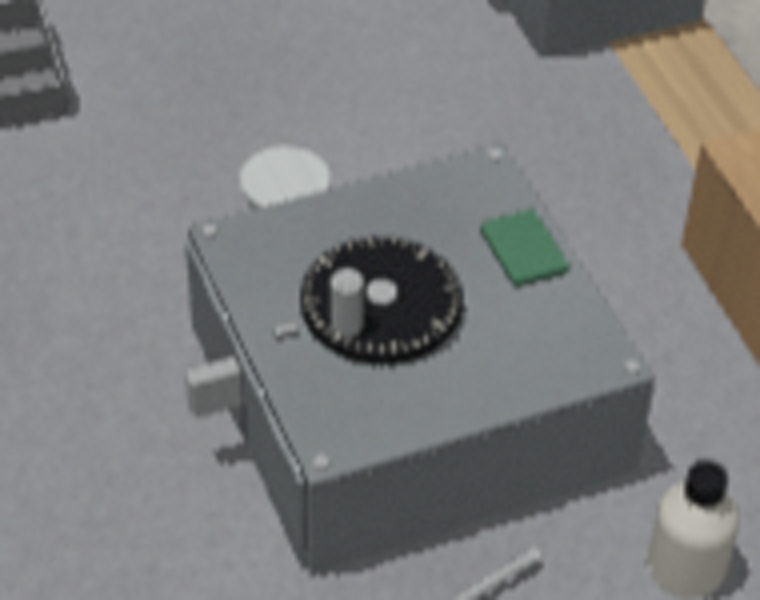

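The crops show the screws, the centre cap, the post top and the pull clearly in both views. I'll triangulate from their pixel positions.

```bash
python3 - <<'E'
from h import *
S=np.load("scene0.npz");D=np.load("side0.npz")
def tri(a,b):
    a=[(a[0]+.5)/4-.5+233,(a[1]+.5)/4-.5+171]; b=[(b[0]+.5)/4-.5+222,(b[1]+.5)/4-.5+161]
    o1,d1=ray(S,*a);o2,d2=ray(D,*b);d1/=np.linalg.norm(d1);d2/=np.linalg.norm(d2)
    A=np.zeros((3,3));r=0
    for o,d in((o1,d1),(o2,d2)):
        M=np.eye(3)-np.outer(d,d);A+=M;r=r+M@o
    p=np.linalg.solve(A,r); return p,np.linalg.norm(np.cross(p-o1,d1))
P={}
for n,a,b in [("FR",(213,190),(321,461)),("FL",(564,206),(209,230)),("BR",(180,490),(631,366)),("BL",(563,506),(495,153)),("cap",(383,295),(381,291)),("post",(351,203),(347,276)),("pullfronttop",(391,153),(188,372)),("pullback",(391,186),(237,362)),("idx",(389,210),(286,330)),("b1",(347,432),(508,284))]:
    P[n],e=tri(a,b); print(n,P[n].round(1),round(e,2))
f=(P["FR"]+P["FL"])/2;b=(P["BR"]+P["BL"])/2
print("yaw",np.degrees(np.arctan2(*(b-f)[1::-1])),"from LR",np.degrees(np.arctan2(*(lambda d:(-d[0],d[1]))(P["FL"]-P["FR"])))," BL-BR",np.degrees(np.arctan2(*(lambda d:(-d[0],d[1]))(P["BL"]-P["BR"]))))
c=(f+b)/2;print("center",c)
d=P["post"]-P["cap"];print("r",np.hypot(*d[:2]),"ang",np.degrees(np.arctan2(d[1],d[0])))
E
```

```text
FR [ 535.9 -102.6   87. ] 1.33
FL [529.7  78.2  85.8] 1.21
BR [716.1 -95.6  86.2] 1.21
BL [710.   83.9  87.1] 1.35
cap [603.   -9.2  97.6] 1.23
post [576.8 -26.9 136.1] 0.82
pullfronttop [491.1 -12.9  74.1] 0.18
pullback [516.9 -12.8  75.2] 2.52
idx [545.5 -11.9  90.6] 2.85
b1 [676.6 -19.4  87. ] 0.01
yaw 2.0218001328310344 from LR 1.9472846087195135  BL-BR 1.932345734849285
center [622.93737071  -9.01016323  86.50563615]
r 31.59658988520547 ang -145.9117523708833
```

The triangulation agrees to about 1 mm:
- **Cabinet:** yaw 1.96°.
- **Dial axis:** (603, -9.4).
- **Post:** reading about 3.6.

Now I'll move above the post.

```bash
python3 -m pendant '{"dp":[[-0.03,-0.02,0],[-0.076,-0.05,0],[-0.122,-0.08,0.004],[-0.168,-0.11,0.008],[-0.214,-0.14,0.012],[-0.26,-0.17,0.015],[-0.306,-0.20,0.018],[-0.352,-0.23,0.02]],"rotation":[[0,0,0],[0,0,0],[0,0,0],[0,0,0],[0,0,0],[0,0,0],[0,0,0],[0,0,0]]}' 0.0918
python3 -m pendant '{"dp":[[-0.046,-0.03,0.001],[-0.092,-0.06,0.002],[-0.138,-0.09,0.004],[-0.180,-0.117,0.006],[-0.202,-0.131,0.007],[-0.202,-0.131,0.007],[-0.202,-0.131,0.007]],"rotation":[[0,0,0],[0,0,0],[0,0,-0.1],[0,0,-0.2],[0,0,-0.3],[0,0,-0.369],[0,0,-0.369]]}'
```

```text
time: 1.1
tool_pos: [430.1, 161.4, 206.4]
tcp_rot: [-3.142, -0.0, 2.807]
contact_force: [-0.2, 0.7, 0.9]
grip_width: 91.6
finger_force: 0.0
time: 1.98
tool_pos: [576.9, -27.4, 199.1]
tcp_rot: [3.141, -0.001, -3.109]
contact_force: [-0.3, 0.2, 0.2]
grip_width: 91.6
finger_force: 0.0
```

```bash
python3 - <<'E'
from plant import get_obs, vision
import cv2, numpy as np
o=get_obs(); c=vision.capture("wrist"); print(c["vfov"],c["cx"],c["cy"],np.round(c["T_tool_cam"],3).tolist(),o["tool_pos"],o["tcp_rot"])
np.savez("wrist0.npz",tp=o["tool_pos"],tr=o["tcp_rot"],**c)
cv2.imwrite("pics/wrist0.png",c["pixels"][...,::-1])
E
```

```text
65.70646984690485 324.0739384319433 239.88962784031142 [[-0.0, 0.96, 0.279, 74.589], [1.0, 0.0, 0.001, 0.011], [0.0, 0.279, -0.96, -157.549], [0.0, 0.0, 0.0, 1.0]] [576.89419407 -27.37935719 199.05832468] [ 3.14114637e+00 -1.23720796e-03 -3.10867789e+00]
```

View pics/wrist0.png

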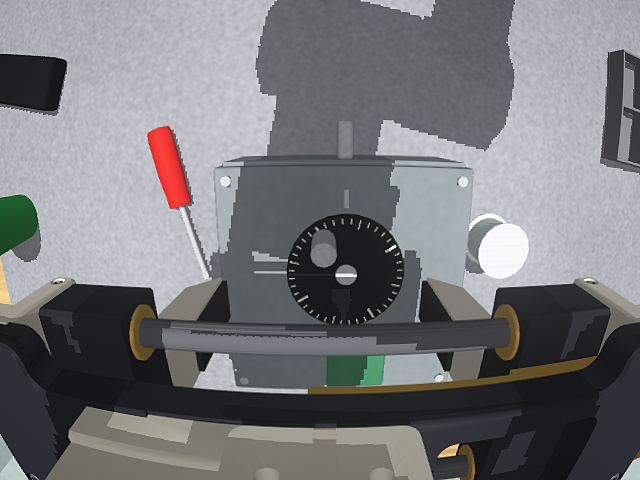

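The wrist view shows the post at (323,245) between the fingers, the cap at (346,274), the index at (346,200) and the pull at (345,140). I'll crop in for an exact reading.

```bash
cat >> h.py <<'E'
from scipy.spatial.transform import Rotation as Ro
def wz(c,u,v,z):
    f,cx,cy=K(c); x,y=u-cx,v-cy; r=np.hypot(x,y); t=r/f
    d=np.array([np.sin(t)*x/r,-np.sin(t)*y/r,-np.cos(t)]); T=np.array(c["T_tool_cam"])
    R=Ro.from_euler("xyz",c["tr"]).as_matrix(); o=c["tp"]+R@T[:3,3]; d=R@T[:3,:3]@d
    return o+d*(z-o[2])/d[2]
E
python3 - <<'E'
from h import *
c=np.load("wrist0.npz")
cv2.imwrite("pics/wc.png",cv2.resize(c["pixels"][110:340,275:415,::-1],None,fx=2.6*2/2,fy=2.6,interpolation=cv2.INTER_CUBIC) if 0 else cv2.resize(c["pixels"][180:330,270:420,::-1],None,fx=4,fy=4,interpolation=cv2.INTER_CUBIC))
E
```

```text
(no output)
```

View pics/wc.png

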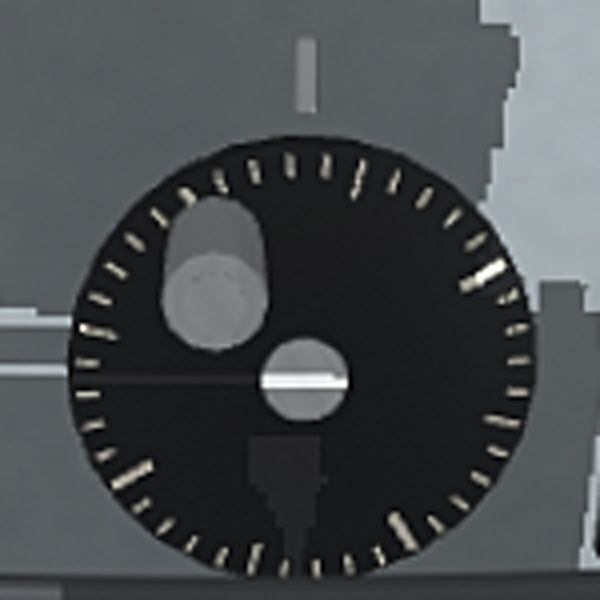

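The crop shows long marks at (485,275), (402,532) and (132,474), the post top at (215,302), the cap at (304,380) and the index at (307,75).

```bash
python3 - <<'E'
from h import *
c=np.load("wrist0.npz")
q=lambda u,v,z: wz(c,270+(u+.5)/4-.5,180+(v+.5)/4-.5,z)[:2]
post=q(215,302,134); cap=q(304,380,98); idx=q(307,75,91); m=[q(485,275,97),q(402,532,97),q(132,474,97)]
cen=(m[0]+m[2])/2
print("post",post,"cap",cap,"idx",idx,"cen",cen,"pull",wz(c,345,122,74),wz(c,345.5,157,74))
an=lambda p,o:np.degrees(np.arctan2(*(p-o)[::-1]))
a0=an(idx,cap);print("idx ang",a0,np.linalg.norm(idx-cap))
for k,p in zip((10,20,30),m): print(k,(an(p,cap)-181.96+9*k)%360/9, np.linalg.norm(p-cap))
d=post-cap;print(an(post,cap),np.hypot(*d),(an(post,cap)-181.96)%360/9)
E
```

```text
post [576.94010335 -27.9154711 ] cap [603.82124846 -10.47436833] idx [547.51468372 -12.26438616] cen [603.65046114 -10.11823521] pull [491.85166831 -14.56236679  74.        ] [518.49026128 -13.16401178  74.        ]
idx ang -178.17914770561887 56.33501040734202
10 3.4587964957354336 38.99151324368873
20 3.490049974952961 38.42487066887064
30 3.475904560452793 38.20841844731539
-147.02356908299288 32.043533334319605 3.4462701018896826
```

Reading 3.47, and the tool is centred over the post. Now I'll descend and grip.

```bash
python3 -m pendant '{"dp":[[0,0,0.02],[0,0,0.045],[0,0,0.07],[0,0,0.085],[0,0,0.094],[0,0,0.094],[0,0,0.094]],"rotation":[[0,0,0],[0,0,0],[0,0,0],[0,0,0],[0,0,0],[0,0,0],[0,0,0]]}'
python3 -m pendant '{"dp":[[0,0,0],[0,0,0],[0,0,0],[0,0,0],[0,0,0],[0,0,0],[0,0,0]],"rotation":[[0,0,0],[0,0,0],[0,0,0],[0,0,0],[0,0,0],[0,0,0],[0,0,0]]}' 0.0
```

```text
time: 2.9
tool_pos: [577.7, -27.2, 106.5]
tcp_rot: [-3.141, 0.002, -3.107]
contact_force: [0.4, -0.8, -0.9]
grip_width: 92.1
finger_force: 0.0
time: 3.78
tool_pos: [577.1, -27.1, 105.7]
tcp_rot: [3.142, 0.0, -3.107]
contact_force: [-0.1, -1.0, 0.2]
grip_width: 26.7
finger_force: 0.0
```

```bash
python3 -m pendant '{"dp":[[0,0,0],[0,0,0],[0,0,0],[0,0,0]],"rotation":[[0,0,0],[0,0,0],[0,0,0],[0,0,0]]}' 0.0
python3 -m pendant '{"dp":[[-0.00198,-0.0029,0],[-0.00474,-0.00605,0],[-0.01137,-0.01113,0],[-0.01909,-0.01433,0],[-0.02737,-0.01542,0],[-0.03565,-0.01433,0],[-0.04337,-0.01113,0],[-0.05,-0.00605,0]],"rotation":[[0,0,0],[0,0,0],[0,0,0],[0,0,0],[0,0,0],[0,0,0],[0,0,0],[0,0,0]]}'
```

```text
time: 4.28
tool_pos: [577.0, -27.1, 105.7]
tcp_rot: [3.142, -0.0, -3.107]
contact_force: [-0.9, -0.7, -0.0]
grip_width: 15.3
finger_force: 30.0
time: 5.28
tool_pos: [628.2, -31.3, 105.8]
tcp_rot: [-3.141, 0.001, -3.107]
contact_force: [0.6, -1.9, 0.1]
grip_width: 15.5
finger_force: 30.0
```

```bash
python3 -m pendant '{"dp":[[-0.00693,0.01038,0],[-0.00937,0.02263,0],[-0.00693,0.03488,0],[0,0.04526,0],[0.01038,0.05219,0],[0.02263,0.05463,0],[0.03488,0.05219,0],[0.04526,0.04526,0]],"rotation":[[0,0,0],[0,0,0],[0,0,0],[0,0,0],[0,0,0],[0,0,0],[0,0,0],[0,0,0]]}'
python3 -m pendant '{"dp":[[0.00693,-0.01038,0],[0.00937,-0.02263,0],[0.00693,-0.03488,0],[0,-0.04526,0],[-0.01038,-0.05219,0],[-0.02263,-0.05463,0],[-0.03488,-0.05219,0],[-0.04526,-0.04526,0]],"rotation":[[0,0,0],[0,0,0],[0,0,0],[0,0,0],[0,0,0],[0,0,0],[0,0,0],[0,0,0]]}'
```

```text
time: 6.28
tool_pos: [580.6, 12.3, 105.8]
tcp_rot: [-3.142, 0.003, -3.107]
contact_force: [6.5, -3.1, -6.4]
grip_width: 15.1
finger_force: 30.0
time: 7.28
tool_pos: [627.7, -32.6, 105.6]
tcp_rot: [-3.14, -0.001, -3.108]
contact_force: [-2.8, -1.0, 1.7]
grip_width: 15.2
finger_force: 30.0
```

```bash
python3 -m pendant '{"dp":[[-0.00693,0.01038,0],[-0.00937,0.02263,0],[-0.00693,0.03488,0],[0,0.04526,0],[0.01038,0.05219,0],[0.02263,0.05463,0],[0.03488,0.05219,0],[0.04526,0.04526,0]],"rotation":[[0,0,0],[0,0,0],[0,0,0],[0,0,0],[0,0,0],[0,0,0],[0,0,0],[0,0,0]]}'
python3 -m pendant '{"dp":[[0.00693,-0.01038,0],[0.00937,-0.02263,0],[0.00693,-0.03488,0],[0,-0.04526,0],[-0.01038,-0.05219,0],[-0.02263,-0.05463,0],[-0.03488,-0.05219,0],[-0.04526,-0.04526,0]],"rotation":[[0,0,0],[0,0,0],[0,0,0],[0,0,0],[0,0,0],[0,0,0],[0,0,0],[0,0,0]]}'
python3 -m pendant '{"dp":[[0,0,0],[0,0,0],[0,0,0]],"rotation":[[0,0,0],[0,0,0],[0,0,0]]}'
python3 - <<'E'
from plant import get_obs, vision
import cv2, numpy as np
o=get_obs(); print(o["tool_pos"]); r=o["tool_pos"][:2]-[604,-9.9]; print(np.hypot(*r),(np.degrees(np.arctan2(r[1],r[0]))-181.96)%360/9)
a=vision.capture("scene")["pixels"][185:285,250:410,::-1]
b=vision.capture("wrist")["pixels"][110:340,250:440,::-1]
cv2.imwrite("pics/s15.png",np.hstack([cv2.resize(b,None,fx=2.6,fy=2.6)[:590,:494],cv2.resize(a,(300,188)).repeat(1,0) if 0 else cv2.copyMakeBorder(cv2.resize(a,(300,188)),0,402,0,0,cv2.BORDER_CONSTANT)]))
E
```

```text
time: 8.28
tool_pos: [581.4, 13.1, 105.8]
tcp_rot: [3.141, 0.004, -3.107]
contact_force: [7.7, -3.5, -6.7]
grip_width: 15.6
finger_force: 30.0
time: 9.28
tool_pos: [627.9, -32.5, 105.6]
tcp_rot: [-3.14, -0.001, -3.108]
contact_force: [-4.7, -1.4, 1.5]
grip_width: 15.3
finger_force: 30.0
time: 9.65
tool_pos: [627.7, -31.6, 105.8]
tcp_rot: [-3.141, 0.001, -3.107]
contact_force: [1.9, -0.3, -1.0]
grip_width: 15.4
finger_force: 30.0
[627.74824323 -31.61537295 105.79355839]
32.179752618436346 15.066692323222545
```

View pics/s15.png

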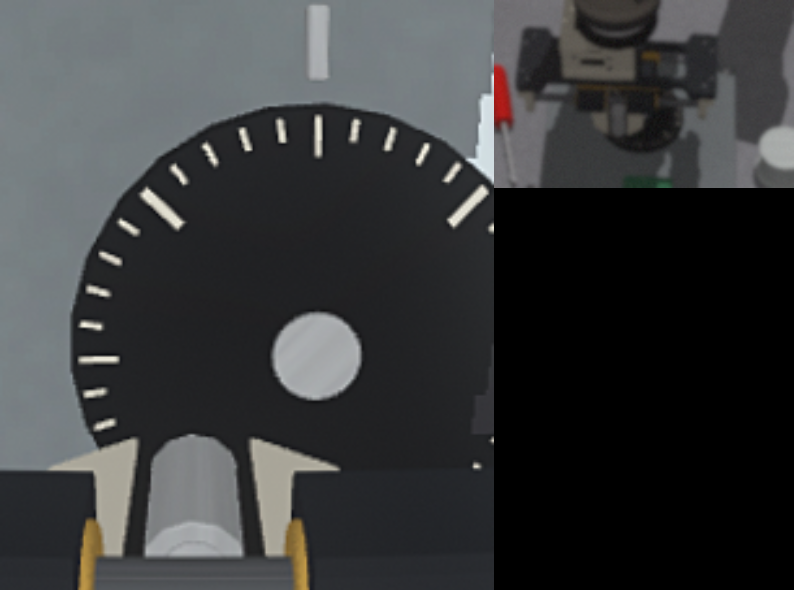

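The reading is exactly 15, with the medium mark at (318,137) right under the index. Next, right 50 marks to 5.

```bash
python3 -m pendant '{"dp":[[0.01038,-0.00693,0],[0.02263,-0.00937,0],[0.03488,-0.00693,0],[0.04526,0,0],[0.05219,0.01038,0],[0.05463,0.02263,0],[0.05219,0.03488,0],[0.04526,0.04526,0]],"rotation":[[0,0,0],[0,0,0],[0,0,0],[0,0,0],[0,0,0],[0,0,0],[0,0,0],[0,0,0]]}'
python3 -m pendant '{"dp":[[-0.01038,0.00693,0],[-0.02263,0.00937,0],[-0.03488,0.00693,0],[-0.04526,0,0],[-0.05219,-0.01038,0],[-0.05463,-0.02263,0],[-0.05219,-0.03488,0],[-0.04526,-0.04526,0]],"rotation":[[0,0,0],[0,0,0],[0,0,0],[0,0,0],[0,0,0],[0,0,0],[0,0,0],[0,0,0]]}'
python3 -m pendant '{"dp":[[0.01038,-0.00693,0],[0.02263,-0.00937,0],[0.03488,-0.00693,0],[0.04526,0,0],[0.04526,0,0],[0.04526,0,0],[0.04526,0,0]],"rotation":[[0,0,0],[0,0,0],[0,0,0],[0,0,0],[0,0,0],[0,0,0],[0,0,0]]}'
python3 - <<'E'
from plant import get_obs, vision
import cv2, numpy as np
o=get_obs(); print(o["tool_pos"]); r=o["tool_pos"][:2]-[604,-9.9]; print(np.hypot(*r),(np.degrees(np.arctan2(r[1],r[0]))-181.96)%360/9)
b=vision.capture("wrist")["pixels"][:,150:540,::-1]
cv2.imwrite("pics/s5.png",cv2.resize(b,None,fx=1.25,fy=1.25))
E
```

```text
time: 10.75
tool_pos: [581.0, 12.8, 105.7]
tcp_rot: [-3.141, 0.0, -3.107]
contact_force: [2.3, -6.2, -5.7]
grip_width: 15.1
finger_force: 30.0
time: 11.75
tool_pos: [627.5, -32.3, 105.7]
tcp_rot: [3.141, 0.001, -3.108]
contact_force: [0.3, 2.4, -0.6]
grip_width: 15.1
finger_force: 30.0
time: 12.62
tool_pos: [581.7, -32.9, 105.7]
tcp_rot: [3.141, -0.001, -3.107]
contact_force: [-1.5, -0.1, 1.0]
grip_width: 15.0
finger_force: 30.0
[581.66376709 -32.94157411 105.69270324]
32.09083106378284 4.881168827609713
```

View pics/s5.png

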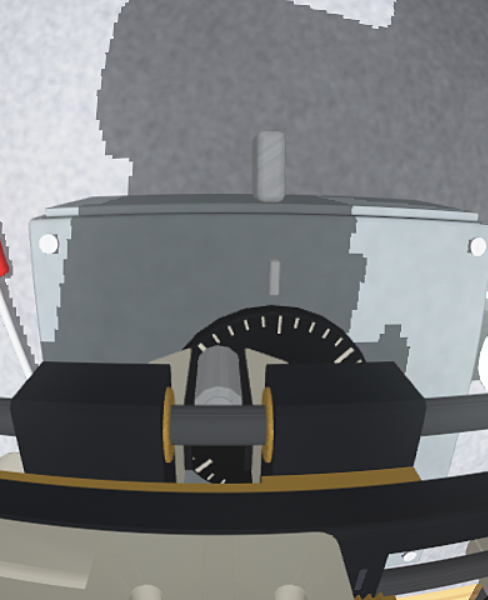

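The reading is 5, with the medium mark at (279,325) under the index at (275,278). Now I'll turn left, slowing as I approach.

```bash
cat > guard.py <<'E'
import sys,numpy as np
from plant import get_obs
o=get_obs(); F=o["contact_force"]; r=o["tool_pos"][:2]-[604,-9.9]
t=np.array([-r[1],r[0]])/np.hypot(*r); ft=F[:2]@t
print("GUARD reading %.2f r %.1f tangential %.1f F %s"%((np.degrees(np.arctan2(r[1],r[0]))-181.96)%360/9,np.hypot(*r),ft,F.round(1)))
sys.exit(ft<-6 or np.hypot(*F[:2])>9)
E
python3 -m pendant '{"dp":[[-0.00428,-0.00358,0],[-0.00911,-0.00637,0],[-0.01435,-0.00828,0],[-0.01984,-0.00925,0],[-0.02542,-0.00925,0],[-0.03091,-0.00828,0],[-0.03615,-0.00637,0],[-0.04098,-0.00358,0]],"rotation":[[0,0,0],[0,0,0],[0,0,0],[0,0,0],[0,0,0],[0,0,0],[0,0,0],[0,0,0]]}' >/dev/null; python3 guard.py
python3 -m pendant '{"dp":[[-0.00196,0.00148,0],[-0.00378,0.0031,0],[-0.00548,0.00485,0],[-0.00704,0.00673,0],[-0.00845,0.00873,0],[-0.00971,0.01082,0],[-0.0108,0.01301,0],[-0.01172,0.01527,0]],"rotation":[[0,0,0],[0,0,0],[0,0,0],[0,0,0],[0,0,0],[0,0,0],[0,0,0],[0,0,0]]}' >/dev/null; python3 guard.py
python3 -m pendant '{"dp":[[-0.0002,0.0005,0]],"rotation":[[0,0,0]]}' >/dev/null; python3 guard.py
python3 -m pendant '{"dp":[[-0.0002,0.0005,0]],"rotation":[[0,0,0]]}' >/dev/null; python3 guard.py
```

```text
GUARD reading 14.04 r 32.3 tangential -3.8 F [-0.3 -5.7 -0.4]
GUARD reading 17.95 r 32.0 tangential -1.5 F [ 2.8 -2.4  0.3]
GUARD reading 18.05 r 31.9 tangential -1.9 F [ 3.  -2.8 -0.4]
GUARD reading 18.09 r 31.9 tangential -1.0 F [ 3.4 -2.  -0.3]False
False
False
False
```

```bash
sed -i 's/sys.exit(\(.*\))/sys.exit(int(\1))/' guard.py
z='"rotation":[[0,0,0]]'
python3 -m pendant '{"dp":[[-0.00016,0.00054,0]],"rotation":[[0,0,0]]}' >/dev/null; python3 guard.py &&
python3 -m pendant '{"dp":[[-0.00015,0.00054,0]],"rotation":[[0,0,0]]}' >/dev/null && python3 guard.py &&
python3 -m pendant '{"dp":[[-0.00014,0.00054,0]],"rotation":[[0,0,0]]}' >/dev/null && python3 guard.py &&
python3 -m pendant '{"dp":[[-0.00013,0.00054,0]],"rotation":[[0,0,0]]}' >/dev/null && python3 guard.py &&
python3 -m pendant '{"dp":[[-0.00012,0.00055,0]],"rotation":[[0,0,0]]}' >/dev/null && python3 guard.py &&
python3 -m pendant '{"dp":[[-0.00011,0.00055,0]],"rotation":[[0,0,0]]}' >/dev/null && python3 guard.py &&
python3 -m pendant '{"dp":[[-0.0001,0.00055,0]],"rotation":[[0,0,0]]}' >/dev/null && python3 guard.py &&
python3 -m pendant '{"dp":[[-0.00009,0.00055,0]],"rotation":[[0,0,0]]}' >/dev/null && python3 guard.py &&
python3 -m pendant '{"dp":[[-0.00008,0.00055,0]],"rotation":[[0,0,0]]}' >/dev/null && python3 guard.py &&
python3 -m pendant '{"dp":[[-0.00007,0.00055,0]],"rotation":[[0,0,0]]}' >/dev/null && python3 guard.py &&
python3 -m pendant '{"dp":[[-0.00006,0.00056,0]],"rotation":[[0,0,0]]}' >/dev/null && python3 guard.py &&
python3 -m pendant '{"dp":[[-0.00005,0.00056,0]],"rotation":[[0,0,0]]}' >/dev/null && python3 guard.py
```

```text
GUARD reading 18.17 r 31.9 tangential -2.1 F [ 3.9 -3.2 -0.4]
GUARD reading 18.27 r 32.0 tangential -1.1 F [ 3.4 -2.  -0.6]
GUARD reading 18.39 r 31.9 tangential 0.0 F [ 3.  -0.7  0.2]
GUARD reading 18.55 r 31.9 tangential -0.1 F [ 3.2 -0.7  0.5]
GUARD reading 18.75 r 31.7 tangential 1.4 F [3.2 0.9 0.6]
GUARD reading 18.81 r 31.8 tangential 0.6 F [3.3 0.1 0.5]
GUARD reading 18.86 r 31.8 tangential -0.8 F [ 3.  -1.3  1.5]
GUARD reading 18.92 r 31.9 tangential -0.1 F [ 3.2 -0.6  1. ]
GUARD reading 19.03 r 31.9 tangential -0.9 F [ 3.6 -1.3  1.4]
GUARD reading 19.15 r 31.8 tangential 0.2 F [ 3.3 -0.1  1.4]
GUARD reading 19.28 r 31.8 tangential -0.1 F [ 3.3 -0.4  1.4]
GUARD reading 19.39 r 31.9 tangential 0.5 F [3.5 0.3 0.5]
```

```bash
python3 -m pendant '{"dp":[[-0.00005,0.00056,0]],"rotation":[[0,0,0]]}' >/dev/null; python3 guard.py &&
python3 -m pendant '{"dp":[[-0.00004,0.00056,0]],"rotation":[[0,0,0]]}' >/dev/null && python3 guard.py &&
python3 -m pendant '{"dp":[[-0.00003,0.00056,0]],"rotation":[[0,0,0]]}' >/dev/null && python3 guard.py &&
python3 -m pendant '{"dp":[[-0.00002,0.00056,0]],"rotation":[[0,0,0]]}' >/dev/null && python3 guard.py &&
python3 -m pendant '{"dp":[[-0.00001,0.00056,0]],"rotation":[[0,0,0]]}' >/dev/null && python3 guard.py &&
python3 -m pendant '{"dp":[[0,0.00056,0]],"rotation":[[0,0,0]]}' >/dev/null && python3 guard.py &&
python3 -m pendant '{"dp":[[0.00001,0.00056,0]],"rotation":[[0,0,0]]}' >/dev/null && python3 guard.py &&
python3 -m pendant '{"dp":[[0.00002,0.00056,0]],"rotation":[[0,0,0]]}' >/dev/null && python3 guard.py &&
python3 -m pendant '{"dp":[[0.00003,0.00056,0]],"rotation":[[0,0,0]]}' >/dev/null && python3 guard.py &&
python3 -m pendant '{"dp":[[0.00004,0.00056,0]],"rotation":[[0,0,0]]}' >/dev/null && python3 guard.py &&
python3 -m pendant '{"dp":[[0.00005,0.00056,0]],"rotation":[[0,0,0]]}' >/dev/null && python3 guard.py &&
python3 -m pendant '{"dp":[[0.00006,0.00056,0]],"rotation":[[0,0,0]]}' >/dev/null && python3 guard.py
```

```text
GUARD reading 19.51 r 31.8 tangential -1.0 F [ 3.  -1.2  1.3]
GUARD reading 19.63 r 31.8 tangential 0.7 F [3.5 0.7 1.5]
GUARD reading 19.74 r 31.8 tangential -1.3 F [ 2.7 -1.3  1.9]
GUARD reading 19.80 r 31.9 tangential -2.2 F [ 4.3 -2.2  1.5]
GUARD reading 19.87 r 31.9 tangential -2.6 F [ 4.7 -2.6  1.5]
GUARD reading 19.94 r 32.0 tangential -4.1 F [ 4.  -4.   1.1]
GUARD reading 19.99 r 32.1 tangential -5.7 F [ 5.2 -5.5  1. ]
GUARD reading 20.04 r 32.1 tangential -6.2 F [ 5.7 -5.9  0.5]
```

```bash
python3 -m pendant '{"dp":[[0.00003,0.00056,0]],"rotation":[[0,0,0]]}' >/dev/null; python3 guard.py 
python3 -m pendant '{"dp":[[0.00003,0.00056,0]],"rotation":[[0,0,0]]}' >/dev/null; python3 guard.py 
python3 -m pendant '{"dp":[[0.00003,0.0005,0]],"rotation":[[0,0,0]]}' >/dev/null; python3 guard.py
```

```text
GUARD reading 20.10 r 32.2 tangential -6.9 F [ 5.  -6.7 -0.3]
GUARD reading 20.16 r 32.2 tangential -8.0 F [ 5.8 -7.7  0.6]
GUARD reading 20.21 r 32.2 tangential -8.9 F [ 6.4 -8.5 -0.6]
```

The force climbs steadily to 9 N while the reading barely moves, so this is the dead stop. I'll relieve the load and check the force.

```bash
python3 -m pendant '{"dp":[[0,-0.0015,0],[0,-0.003,0],[0,-0.0045,0],[0,-0.005,0],[0,-0.005,0]],"rotation":[[0,0,0],[0,0,0],[0,0,0],[0,0,0],[0,0,0]]}' >/dev/null; python3 guard.py
python3 -m pendant '{"dp":[[0,-0.001,0],[0,-0.002,0],[0,-0.003,0],[0,-0.003,0]],"rotation":[[0,0,0],[0,0,0],[0,0,0],[0,0,0]]}' >/dev/null; python3 guard.py
```

```text
GUARD reading 19.67 r 31.8 tangential -0.3 F [ 4.1 -0.3  2.2]
GUARD reading 18.97 r 31.9 tangential -0.1 F [ 2.5 -0.4  2.9]
```

```bash
python3 -m pendant '{"dp":[[0,-0.0005,0],[0,-0.001,0],[0,-0.001,0]],"rotation":[[0,0,0],[0,0,0],[0,0,0]]}' >/dev/null; python3 guard.py
python3 -m pendant '{"dp":[[0,-0.0005,0],[0,-0.001,0],[0,-0.001,0]],"rotation":[[0,0,0],[0,0,0],[0,0,0]]}' >/dev/null; python3 guard.py
python3 -m pendant '{"dp":[[0,-0.0005,0],[0,-0.001,0],[0,-0.001,0]],"rotation":[[0,0,0],[0,0,0],[0,0,0]]}' >/dev/null; python3 guard.py
```

```text
GUARD reading 18.84 r 32.0 tangential 0.8 F [1.4 0.6 3. ]
GUARD reading 18.70 r 32.1 tangential 3.6 F [0.1 3.6 3.7]
GUARD reading 18.57 r 32.1 tangential 5.5 F [-0.6  5.7  4.9]
```

It's dead both ways, so the fence has dropped in. I'll centre the play, release and lift.

```bash
python3 -m pendant '{"dp":[[0,0.002,0],[0,0.004,0],[0,0.0045,0],[0,0.0045,0]],"rotation":[[0,0,0],[0,0,0],[0,0,0],[0,0,0]]}' >/dev/null; python3 guard.py
python3 -m pendant '{"dp":[[0,0,0],[0,0,0],[0,0,0],[0,0,0],[0,0,0],[0,0,-0.02],[0,0,-0.05],[0,0,-0.055]],"rotation":[[0,0,0],[0,0,0],[0,0,0],[0,0,0],[0,0,0],[0,0,0],[0,0,0],[0,0,0]]}' 0.05
python3 -m pendant '{"dp":[[0.03,0,0],[0.075,0.002,0],[0.115,0.003,0],[0.129,0.003,0],[0.129,0.003,0],[0.129,0.003,0]],"rotation":[[0,0,0],[0,0,0],[0,0,0],[0,0,0],[0,0,0],[0,0,0]]}'
python3 - <<'E'
from plant import get_obs, vision
import numpy as np, cv2
o=get_obs(); c=vision.capture("wrist"); np.savez("wrist1.npz",tp=o["tool_pos"],tr=o["tcp_rot"],**c); print(o["tool_pos"])
cv2.imwrite("pics/pull.png",c["pixels"][...,::-1])
E
```

```text
GUARD reading 19.23 r 32.1 tangential -0.9 F [ 1.6 -1.   3.2]
time: 21.55
tool_pos: [636.9, -12.4, 162.9]
tcp_rot: [-3.141, 0.004, -3.107]
contact_force: [-0.0, 0.1, -0.1]
grip_width: 50.0
finger_force: 0.0
time: 22.3
tool_pos: [507.4, -13.7, 160.4]
tcp_rot: [3.142, 0.0, -3.107]
contact_force: [0.4, -0.3, -0.2]
grip_width: 50.2
finger_force: 0.0
[507.40764142 -13.73867405 160.41451299]
```

View pics/pull.png

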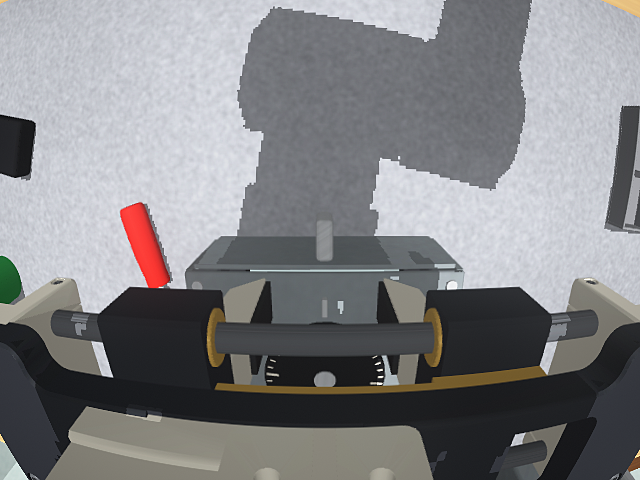

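The pull at (324,240) is centred between the fingers. I'll descend, grip and start pulling gently.

```bash
python3 -m pendant '{"dp":[[0,0,0.03],[0,0,0.06],[0,0,0.085],[0,0,0.105],[0,0,0.117],[0,0,0.117],[0,0,0.117]],"rotation":[[0,0,0],[0,0,0],[0,0,0],[0,0,0],[0,0,0],[0,0,0],[0,0,0]]}'
python3 -m pendant '{"dp":[[0,0,0],[0,0,0],[0,0,0],[0,0,0],[0,0,0],[0,0,0],[0,0,0],[0,0,0]],"rotation":[[0,0,0],[0,0,0],[0,0,0],[0,0,0],[0,0,0],[0,0,0],[0,0,0],[0,0,0]]}' 0.0
python3 -m pendant '{"dp":[[0.0005,0,0],[0.001,0,0],[0.0015,0,0],[0.002,0,0]],"rotation":[[0,0,0],[0,0,0],[0,0,0],[0,0,0]]}'
python3 -m pendant '{"dp":[[0.0005,0,0],[0.001,0,0],[0.0015,0,0],[0.002,0,0]],"rotation":[[0,0,0],[0,0,0],[0,0,0],[0,0,0]]}'
```

```text
time: 23.22
tool_pos: [507.4, -13.8, 44.3]
tcp_rot: [-3.141, 0.001, -3.107]
contact_force: [-0.4, -0.0, -0.1]
grip_width: 50.2
finger_force: 0.0
time: 24.22
tool_pos: [506.8, -13.8, 43.8]
tcp_rot: [-3.142, 0.0, -3.107]
contact_force: [-0.7, -0.1, 1.3]
grip_width: 11.8
finger_force: 30.0
time: 24.72
tool_pos: [504.9, -13.8, 43.8]
tcp_rot: [-3.142, 0.001, -3.107]
contact_force: [1.3, -1.8, 1.4]
grip_width: 12.0
finger_force: 30.0
time: 25.22
tool_pos: [502.8, -13.9, 43.8]
tcp_rot: [-3.142, 0.0, -3.107]
contact_force: [1.1, -2.1, 2.0]
grip_width: 12.0
finger_force: 30.0
```

```bash
python3 -m pendant '{"dp":[[0.001,0,0],[0.002,0,0],[0.003,0,0]],"rotation":[[0,0,0],[0,0,0],[0,0,0]]}'
```

```text
time: 25.6
tool_pos: [499.8, -14.0, 43.8]
tcp_rot: [-3.142, 0.0, -3.107]
contact_force: [2.0, -2.2, 3.4]
grip_width: 11.8
finger_force: 30.0
```

Unlocked: 7 mm open at about 2 N. Pulling the rest of the way.

```bash
python3 -m pendant '{"dp":[[0.003,0,0],[0.008,0,0],[0.013,0,0],[0.018,0,0],[0.023,0,0],[0.028,0,0],[0.033,0,0],[0.038,0,0]],"rotation":[[0,0,0],[0,0,0],[0,0,0],[0,0,0],[0,0,0],[0,0,0],[0,0,0],[0,0,0]]}'
python3 -m pendant '{"dp":[[0.005,0,0],[0.01,0,0],[0.015,0,0],[0.02,0,0],[0.025,0,0],[0.029,0,0],[0.031,0,0],[0.031,0,0]],"rotation":[[0,0,0],[0,0,0],[0,0,0],[0,0,0],[0,0,0],[0,0,0],[0,0,0],[0,0,0]]}'
```

```text
time: 26.6
tool_pos: [461.6, -15.4, 43.8]
tcp_rot: [-3.141, 0.0, -3.107]
contact_force: [1.9, -4.7, 2.6]
grip_width: 12.1
finger_force: 30.0
time: 27.6
tool_pos: [430.3, -16.5, 43.8]
tcp_rot: [-3.141, -0.0, -3.107]
contact_force: [-0.3, -6.9, 4.3]
grip_width: 11.8
finger_force: 30.0
```

Moved 76.5 mm. Now I'll release, lift straight up and check.

```bash
python3 -m pendant '{"dp":[[0,0,0],[0,0,0],[0,0,0],[0,0,0],[0,0,0],[0,0,0]],"rotation":[[0,0,0],[0,0,0],[0,0,0],[0,0,0],[0,0,0],[0,0,0]]}' 0.05
python3 -m pendant '{"dp":[[0,0,-0.015],[0,0,-0.04],[0,0,-0.07],[0,0,-0.10],[0,0,-0.12],[0,0,-0.12],[0,0,-0.12],[0,0,-0.12]],"rotation":[[0,0,0],[0,0,0],[0,0,0],[0,0,0],[0,0,0],[0,0,0],[0,0,0],[0,0,0]]}'
python3 - <<'E'
from plant import vision
import cv2
c=vision.capture("side"); cv2.imwrite("pics/end.png",c["pixels"][...,::-1])
E
```

```text
time: 28.35
tool_pos: [430.8, -16.2, 43.7]
tcp_rot: [3.141, -0.0, -3.107]
contact_force: [0.3, -0.3, -0.1]
grip_width: 50.0
finger_force: 0.0
time: 29.35
tool_pos: [430.2, -16.2, 162.7]
tcp_rot: [3.141, -0.002, -3.107]
contact_force: [-0.6, 0.5, 0.1]
grip_width: 50.2
finger_force: 0.0
```

View pics/end.png

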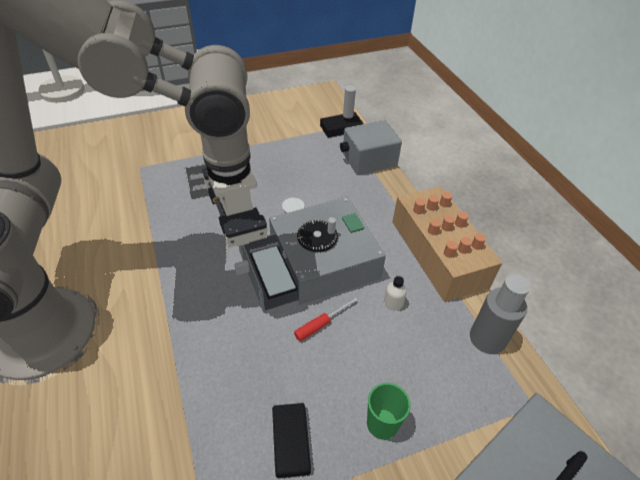

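The drawer stands well open at (272,275), the gripper is clear above it, and the bystanders haven't moved.

```bash
python3 -c "
from plant import workorder
print(workorder.close_job())"
```

```text
the job is handed in; nothing more can be done
None
```

The lock is open and the drawer is pulled out about 76 mm and let go; the gripper is clear, the other bench items look undisturbed, and the job was handed in after about 30 s of robot time (no verdict was returned).

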